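# Vent the suction unit and hold its filter cap home

### The job

On the treatment desk stands a white suction unit whose knurled filter cap sits loosely on its port. First pull the sprung vent lever all the way over to its stop and let it spring back; then turn the cap until its hidden keyways drop over the pins, push it fully home against its spring and finish while still holding it down there. Leave everything else on the desk where it stands.

Things in the scene. Friction and masses are not known exactly. Their poses are not given: they have to be found in the camera images.
- pump: the suction unit: white housing fixed to the desk, 170 mm deep (x), 280 mm wide (y), top at 100 mm; its front with a round gauge faces the robot (-x of its frame). Origin at the centre of its underside, z up. The filter port stands on the right half of its top (y = -70 mm), the vent lever on the left half (y = +80 mm)
- port (a point): point on the axis of the filter port, on the top face of its dark round flange (68 mm wide), 106 mm above the desk; axes as the pump's. A 32 mm stem rises 31 mm from the flange. The flange is the cap's stop: the cap is home when its underside meets it
- pin_level (a point): point on the port's axis at the level of the tops of three 5 mm pins, 21 mm above the flange, that stick out sideways from the stem at 120 degree spacing; hidden under the cap, which way they point is not known and differs each time
- filter_cap: knurled aluminium filter cap, loose on the port: cylinder 58 mm across, 56 mm high, 0.13 to 0.24 kg; origin at the centre of its underside, z up. At the start its lip rests on the pins, underside 12 mm above the flange. With keyways over pins it drops 5.5 mm by itself onto a spring seat; the last 6.5 mm need a push against its 3 to 7 N; it lifts the cap if let go
- cap_grip (a point): point on the cap's axis 46 mm above its underside, 10 mm below its top: middle of the solid upper part, the best height to grip
- cap_lip (a point): point on the cap's axis 9 mm above its underside, at the underside of the inner lip, which is cut by three hidden keyways about 9 mm wide at 120 degree spacing. Turning the cap either way by at most a third of a turn brings them over the pins (they drop in within about 0.12 rad either side; if the cap sticks short, a slight turn frees it)
- vent_lever (a joint): angle of the vent lever, rad: 0 at rest (leaning 0.42 rad away from the front, to the pump's +x), 0.9 at its stop (leaning 0.48 rad to -x, toward the front). It is pulled toward the pump's -x, against a spring that returns it; about 2 N at the knob at rest, 4.5 N at the stop
- vent_tip (a point): centre of the black ball knob (22 mm) at the end of the vent lever, an 8 mm steel rod 80 mm long from its pivot to the knob; the pivot lies at (0, 80, 115) mm in the pump's frame, its axis along the pump's y
- cup_a: cupping glass (clear glass bell, 60 mm wide, 74 mm high) standing mouth down, a bystander; origin at the centre of its underside; close in front of the suction unit
- cup_b: cupping glass (clear glass bell, 60 mm wide, 74 mm high) standing mouth down, a bystander; origin at the centre of its underside; to the left
- cup_c: cupping glass (clear glass bell, 60 mm wide, 74 mm high) standing mouth down, a bystander; origin at the centre of its underside; to the right
- canister: round steel canister with lid, 96 mm wide, 109 mm high, a bystander on the left; origin at the centre of its underside
- bottle: clear plastic bottle with green cap, 66 mm wide, 170 mm high, a bystander on the right; origin at the centre of its underside
- handset: white key-pad handset, 160 x 60 x 22 mm, lying flat near the robot, between it and the unit, to the right, a bystander; origin at the centre of its underside, long along its x
- spare_seal: black rubber ring, 40 mm wide, 8 mm high, lying on top of the suction unit between port and lever, toward its back, a bystander; origin at the centre of its underside
Things that resemble listed ones, but are neither listed nor needed, are in the scene too. Leave any orange or turquoise look-alike of the filter_cap alone.

How it is judged:
On the way, in this order (a step that is already met when the one before it is completed fails the run):
1. the vent lever is pulled over to its stop (0.84 rad or more) (value of joint vent_lever above 0.84 rad), for 0.1 s.
2. the vent lever has sprung back (below 0.1 rad) (value of joint vent_lever below 0.1 rad), for 0.2 s.
3. the cap has dropped over the pins (underside less than 8 mm above the flange) (z of filter_cap in the frame of port below 0.008 m), for 0.1 s.
At the end, for the whole second after the job is handed in: the cap is held fully home by the fingers: its underside within 2 mm of the flange, within 4 mm of the port's axis, upright within 0.08 rad, fingers pressing on it with over 2 N; the vent lever is back at rest (below 0.1 rad) (z of filter_cap in the frame of port below 0.002 m and horizontal distance between filter_cap and port below 0.004 m and angle between filter_cap's own z axis and vertical below 0.08 rad and contact force between the fingers and filter_cap above 2 N and value of joint vent_lever below 0.1 rad); the arm keeps its last pose, push and grip.
It fails at once if a bystander (glass, canister, bottle, handset or spare seal) is moved more than 25 mm (distance of any of cup_a, cup_b, cup_c, canister, bottle, handset, spare_seal from where it was at the start of the episode above 0.025 m).
It also fails if it takes over 48 s, if anything falls off the work surface, if the arm or the gripper's body presses on something with over 40 N, if the wrist force passes 120 N, or if a joint passes its speed limit or range.

### The arm

A 6-joint arm with a two-finger parallel gripper is mounted at the origin on the work surface. World frame = base frame: x ahead of the robot, y to its left, z up, the work surface at z = 0. Lengths are in m, angles in rad, forces in N, time in s.
With the tool pointing down it reaches from about 0.325 to 0.775 m from the base axis. Payload 5.5 kg.
Tool frame: the origin (TCP) lies on the centre line of the jaws, within the pads' length; the fingertips stand 11 mm ahead of it and the grasp point (between the pads) lies 8 mm behind it; x points along the fingers, y is the direction in which the jaws open and shut, and the axes are right-handed (so a half turn about x gives the same grasp; the last joint's range is limited). The gripper opens to 88 mm and grips with 3 to 60 N. Pads are 20 mm wide; open, the fingers measure 115 mm over their backs; the gripper's body (75 mm by 178 mm) begins 61 mm behind the grasp point.
Start: joints at [1.172, 0.091, 1.231, -0, 1.82, -0.057], TCP at [0.201, 0.565, 0.234] pointing down, gripper open.
Joint ranges: [-2.87, 2.87], [-0.86, 2.18], [0.17, 2.46], [-1.51, 4.65], [0.06, 2.69], [-2.65, 2.65]. Speed limits (rad/s): [2.57, 2.57, 3.01, 3.14, 3.14, 3.14].

### API

Orientations are given as a unit quaternion [x, y, z, w].
In Python, from rig import manip gives the robot as it stands.
- The arm moves only by the shell command python3 -m crank 'ROWS'. ROWS is JSON, a list of rows, each a list of 7 numbers: the shift along the tool's x, y, z in mm, then the turn, a rotation vector about the tool's x, y, z in degrees, then the opening in per cent of the stroke, from 0 (shut) to 100 (fully open). A call has 1 to 20 rows; each row is the pose to reach, as a shift and turn from the pose commanded when the call began, along the tool's axes at that moment; what a row does not reach only later rows make up. A row lasts 1/8 s, in which the tool goes at most 62.5 mm and 10.7 degrees, less where a joint would pass 70% of its speed; a pose out of reach is approached as far as the arm can. A call with a gripper value outside its range is refused whole. The fingers move at their own pace and stop on an object; the grip force is fixed at half the most. Time passes only in rows, so rows that repeat a pose let the fingers close. It gives the time, the measured TCP pose, the force and the opening at its end, in the units of the state.
- manip.sense(): the state, without advancing time (a new reading comes with each control period).
- manip.camera(name): name is "side" or "top" or "wrist"; returns (picture, depth): 400x640x3 uint8, red, green, blue; 400x640 float32, m along the optical axis (not along the pixel's ray), 0 where there is no reading.
- manip.calibration(name): a dict with "camera_matrix" (3x3 intrinsics, pixels), "rvec" (rotation vector, rad) and "tvec" (3), from world to camera coordinates, as OpenCV has them; the wrist camera has in their place "mount" (4x4, takes a point from camera to tool coordinates, whose origin is the TCP and whose axes are the tool frame's). Camera axes: x right, y down, z forward; pixel columns grow to the right and rows downward; lengths in m; the calibration is good to about 2 mm. A picture is of the moment at which its call begins: read the wrist's pose just before it. calibration takes no time and is no camera call.
- manip.job_done(): hands the job in, once; it reports no verdict.
The state is a dict: "time_s": time; "joint_positions": joint angles; "qvel": joint speeds; "tau": joint torques, N m; "eef_pos": TCP position; "tool_rot": TCP orientation; "contact_force": force on the tool from outside, world axes, zero at the start; "moment": the same for the moment, N m; "width": finger opening in m.
Only numpy, scipy, OpenCV 4.12 (cv2) and the standard library are available. Lean on these libraries where they do the work, as an engineer would, in place of code of your own. Each camera call takes 0.05 s, during which the arm holds its last target. There are 200 camera calls.

## Working session

There is one attempt and no reset: what is moved stays moved. The work goes in short steps, Python scripts to look and compute and a shell command to move; the robot and the scene stay as the last step left them, time stands still between calls to the robot, and variables do not carry over. Pictures are saved under pics/ and viewed, about 8 in all and at most 12, crops included, and the job is handed in when it is done.

```bash
ls; mkdir -p pics; cat > h.py <<'E'
import numpy as np, cv2
from scipy.spatial.transform import Rotation as R
from rig import manip
def cam(name):
    s=manip.sense(); c=manip.calibration(name); rgb,d=manip.camera(name)
    K=np.array(c["camera_matrix"])
    if name=="wrist":
        T=np.eye(4);T[:3,:3]=R.from_quat(s["tool_rot"]).as_matrix();T[:3,3]=s["eef_pos"]
        M=T@np.array(c["mount"])
    else:
        W=np.eye(4);W[:3,:3]=cv2.Rodrigues(np.array(c["rvec"],float))[0];W[:3,3]=np.ravel(c["tvec"]);M=np.linalg.inv(W)
    return rgb,d,K,M
def cloud(d,K,M):
    v,u=np.mgrid[:d.shape[0],:d.shape[1]]
    p=np.stack([(u-K[0,2])/K[0,0]*d,(v-K[1,2])/K[1,1]*d,d],-1)
    return p@M[:3,:3].T+M[:3,3]
def plane(uv,z,K,M):
    r=M[:3,:3]@np.array([(uv[0]-K[0,2])/K[0,0],(uv[1]-K[1,2])/K[1,1],1]);o=M[:3,3]
    return o+r*(z-o[2])/r[2]
def save(n,rgb): cv2.imwrite(f"pics/{n}.png",rgb[...,::-1])
E
python3 - <<'E'
from h import *
print(manip.sense())
a=[]
for n in("top","side"):
    rgb,d,K,M=cam(n); save(n,rgb); np.savez(n,rgb=rgb,d=d,K=K,M=M); print(n,M.round(3).tolist(),K[0,0])
E
```

```text
pics
{'time_s': 0.0, 'joint_positions': array([ 1.17228099e+00,  9.18643205e-02,  1.23184411e+00, -8.49002806e-06,
        1.81982415e+00, -5.66909000e-02]), 'qvel': array([-0.00034654,  0.00120567, -0.00128512, -0.00031066,  0.00105843,
       -0.00031343]), 'tau': array([-1.39668275e-03, -4.46442425e+01, -4.06445539e+01,  6.96951686e-02,
        2.93372897e-02, -1.73035114e-04]), 'eef_pos': array([0.20101664, 0.56503431, 0.23252719]), 'tool_rot': array([ 0.11959751,  0.69695573, -0.12093518,  0.69665187]), 'contact_force': array([ 1.38779039,  0.38473927, -0.40126009]), 'moment': array([-0.02281819, -0.00660058,  0.01266681]), 'width': 0.0880051702434215}
top [[0.023, -0.981, 0.193, 0.354], [-1.0, -0.025, -0.008, 0.026], [0.012, -0.193, -0.981, 1.193], [0.0, 0.0, 0.0, 1.0]] 394.10019961940634
side [[0.972, -0.188, 0.143, 0.408], [-0.235, -0.719, 0.654, -0.579], [-0.02, -0.669, -0.743, 0.82], [0.0, 0.0, 0.0, 1.0]] 365.0311497711287
```

View pics/top.png

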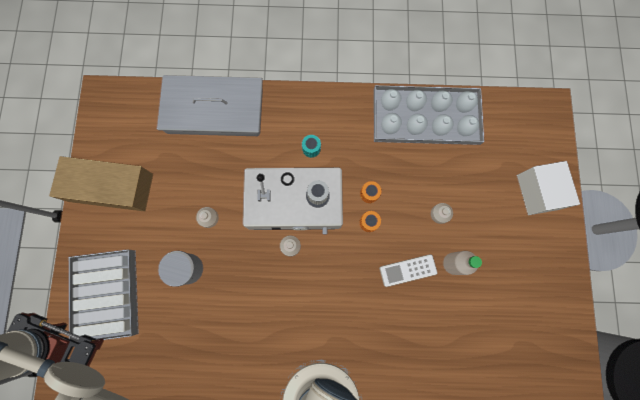

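View pics/side.png

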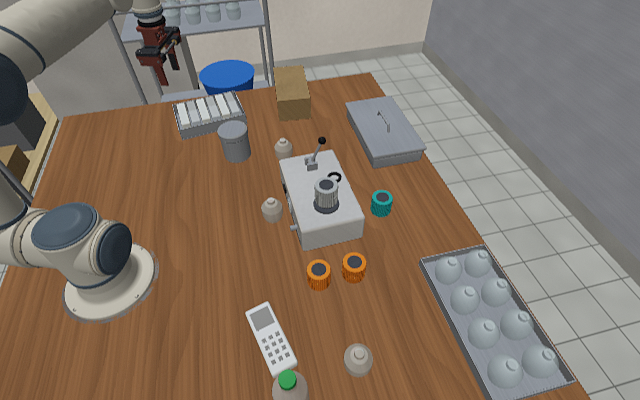

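Top view: the aluminium cap is at (318,193) on the pump's white top and the black lever knob at (261,178). Things the cap could be mistaken for are orange at (371,190) and (371,221), and turquoise at (311,145). I choose the grey cap because it stands on the unit's port. Cup_a, close in front, is at (290,245).

```bash
python3 - <<'E'
from h import *
D=np.load("top.npz");rgb,d,K,M=[D[k] for k in("rgb","d","K","M")]
P=cloud(d,K,M); z=P[...,2]
m=(abs(z-.1)<.012)&(P[...,0]>.35)&(P[...,0]<.75)&(P[...,1]>-.15)&(P[...,1]<.3)
n,l,st,c=cv2.connectedComponentsWithStats(m.astype(np.uint8))
i=1+st[1:,4].argmax(); ys,xs=np.where(l==i)
r=cv2.minAreaRect(P[l==i][:,:2].astype(np.float32)*1000);print("pump mm",r, np.median(z[l==i]),st[i])
for nm,uv,rad in(("cap",(318,190),14),("knob",(261,178),5)):
    y0,x0=uv[1]-rad,uv[0]-rad
    q=P[y0:y0+2*rad+1,x0:x0+2*rad+1].reshape(-1,3)
    q=q[q[:,2]>(.16 if nm=="cap" else .16)]
    print(nm,len(q),q.mean(0) if len(q) else 0,q.max(0),q.min(0))
crop=cv2.resize(rgb[130:270,190:400],None,fx=3.5,fy=3.5,interpolation=cv2.INTER_CUBIC);save("crop",crop)
E
```

```text
pump mm ((563.130126953125, 92.37882995605469), (172.65696716308594, 280.2976379394531), 1.418991208076477) 0.09982505727021529 [ 243  168  100   61 5152]
cap 383 [0.56629292 0.02271052 0.18195069] [0.59770104 0.05104292 1.19314773] [ 0.35435903 -0.0049991   0.16007812]
knob 60 [0.59416368 0.1723329  0.19276762] [0.6045523  0.18122505 0.20099092] [0.58556185 0.16340845 0.16833655]
```

View pics/crop.png

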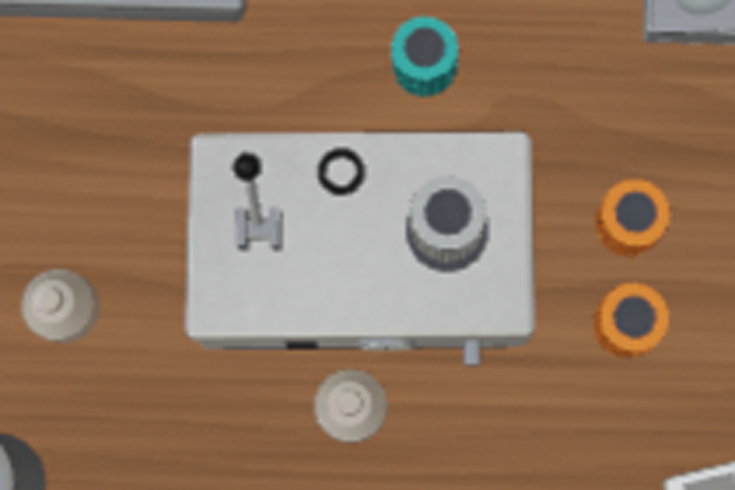

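```bash
cat >> h.py <<'E'
def delta(pos,yaw=0.0):
    "shift mm, rotvec deg in tool axes to a tool-down pose; yaw = angle of tool y from world y (mod pi)"
    s=manip.sense();A=R.from_quat(s["tool_rot"]).as_matrix();best=None
    for k in(0,np.pi):
        y=np.array([-np.sin(yaw+k),np.cos(yaw+k),0]);x=np.array([0,0,-1.])
        B=np.stack([x,y,np.cross(x,y)],1);rv=R.from_matrix(A.T@B).as_rotvec(degrees=True)
        if best is None or np.linalg.norm(rv)<np.linalg.norm(best):best=rv
    return (A.T@(np.array(pos)-s["eef_pos"])*1000).round(1),best.round(1)
E
python3 - <<'E'
from h import *
A=R.from_quat(manip.sense()["tool_rot"]).as_matrix();print(A.round(3))
print(delta((.632,.173,.25),.0248));print(delta((.632,.173,.183),.0248))
E
```

```text
[[-0.001  0.335  0.942]
 [-0.002  0.942 -0.335]
 [-1.    -0.002 -0.   ]]
(array([ -17. , -225. ,  537.5]), array([-21. ,  -0. ,   0.1]))
(array([  50. , -224.9,  537.5]), array([-21. ,  -0. ,   0.1]))
```

```bash
python3 -m crank '[[-17,-225,537,-21,0,0,0],[-17,-225,537,-21,0,0,0],[-17,-225,537,-21,0,0,0],[-17,-225,537,-21,0,0,0],[-17,-225,537,-21,0,0,0],[-17,-225,537,-21,0,0,0],[-17,-225,537,-21,0,0,0],[-17,-225,537,-21,0,0,0],[-17,-225,537,-21,0,0,0],[-17,-225,537,-21,0,0,0],[-17,-225,537,-21,0,0,0],[-17,-225,537,-21,0,0,0],[-17,-225,537,-21,0,0,0]]'
python3 - <<'E'
from h import *
rgb,d,K,M=cam("wrist");save("w1",rgb)
P=cloud(d,K,M);m=(rgb.max(2)<60)&(d>0)&(P[...,2]>.17)&(P[...,2]<.21);q=P[m];print(len(q),q.mean(0) if len(q) else 0)
print(delta((.632,.173,.183),.0248), manip.sense()["width"])
E
```

```text
time_s: 1.72
eef_pos: [0.6309, 0.1746, 0.2509]
tool_rot: [-0.009, 0.707, 0.009, 0.707]
contact_force: [-0.5, 0.1, -0.2]
width: 0.0006
652 [0.59489833 0.17404665 0.19653957]
(array([68. , -1.5,  1. ]), array([ 0.1,  0. , -0. ])) 0.0006473360427953081
```

View pics/w1.png

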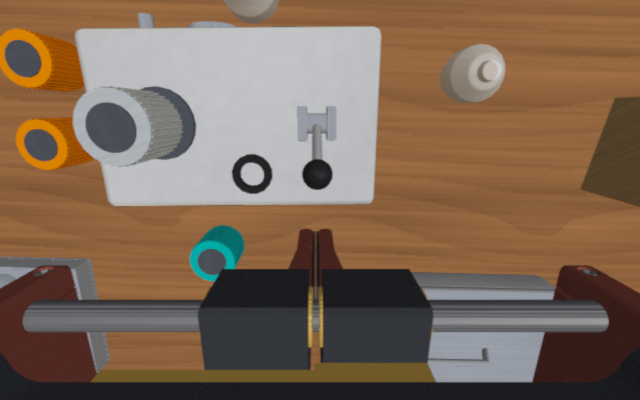

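The wrist view shows the knob at (317,175), in line with the closed fingers at (316,240). Next I go down behind it and pull toward -x.

```bash
python3 -m crank '[[40,-1,1,0,0,0,0],[68,-1,1,0,0,0,0],[68,-1,1,0,0,0,0],[68,-1,-18,0,0,0,0],[68,-1,-38,0,0,0,0],[68,-1,-58,0,0,0,0],[68,-1,-72,0,0,0,0],[68,-1,-80,0,0,0,0],[68,-1,-84,0,0,0,0],[68,-1,-86,0,0,0,0],[68,-1,-86,0,0,0,0]]'
python3 - <<'E'
from h import *
rgb,d,K,M=cam("wrist");save("w2",rgb)
P=cloud(d,K,M);m=(rgb.max(2)<60)&(d>0)&(P[...,2]>.17)&(P[...,2]<.21)&(P[...,0]<.58);q=P[m];print(len(q),q.mean(0) if len(q) else 0)
print(manip.sense()["contact_force"],manip.sense()["eef_pos"])
E
```

```text
time_s: 3.15
eef_pos: [0.5499, 0.1707, 0.1844]
tool_rot: [-0.008, 0.703, 0.009, 0.711]
contact_force: [17.8, 1.9, -7.2]
width: 0.0004
1449 [0.52534718 0.17107475 0.19399243]
[18.76029424  2.09272365 -6.7444142 ] [0.54990904 0.17066695 0.18443822]
```

View pics/w2.png

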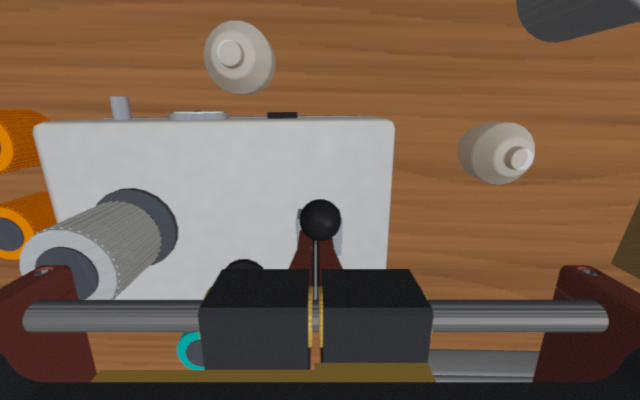

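The force is 18 N, against 4.5 N from the spring, and the knob is at x=0.525, so the lever is at its stop. Now I let it back gently, lift, and go above the cap.

```bash
python3 -m crank '[[0,0,25,0,0,0,0],[0,0,50,0,0,0,0],[0,0,75,0,0,0,0],[0,0,92,0,0,0,0],[0,0,92,0,0,0,0],[-70,0,92,0,0,0,50],[-80,0,92,0,0,0,100],[-80,0,92,0,0,0,100]]'
python3 - <<'E'
from h import *
rgb,d,K,M=cam("wrist")
P=cloud(d,K,M);m=(rgb.max(2)<60)&(d>0)&(P[...,2]>.17)&(P[...,2]<.21)&(P[...,1]>.14)&(P[...,1]<.2)
print("knob",P[m].mean(0))
m=(P[...,2]>.168)&(P[...,2]<.182)&(P[...,1]<.08)&(P[...,1]>-.04)&(P[...,0]>.5)&(P[...,0]<.63)
c,r=cv2.minEnclosingCircle(P[m][:,:2].astype(np.float32)*1000);print("cap",c,r,np.median(P[m][:,2]))
s=manip.sense();print(s["joint_positions"],s["eef_pos"],delta((.565,.0224,.25),.0248))
E
```

```text
time_s: 4.2
eef_pos: [0.6376, 0.1729, 0.2663]
tool_rot: [-0.009, 0.705, 0.009, 0.709]
contact_force: [0.1, -0.0, 0.4]
width: 0.0267
knob [0.59519177 0.17397751 0.19668345]
cap (568.3256225585938, 23.595760345458984) 29.711341857910156 0.17496867307199637
[ 2.13158804e-01  2.67359323e-01  9.79923127e-01  1.05522961e-04
  1.89233992e+00 -1.38274475e+00] [0.63730963 0.17276573 0.26389286] (array([  13.7, -148.5,  -76.1]), array([ 0. ,  0.1, -0. ]))
```

```bash
python3 -m crank '[[14,-50,-25,0,0,0,100],[14,-110,-55,0,0,0,100],[14,-149,-75,0,0,0,100],[14,-149,-75,0,0,0,100],[14,-149,-75,0,0,0,100]]'
python3 - <<'E'
from h import *
rgb,d,K,M=cam("wrist");save("w3",rgb)
P=cloud(d,K,M)
m=(P[...,2]>.170)&(P[...,2]<.178)&(P[...,1]<.08)&(P[...,1]>-.04)&(P[...,0]>.5)&(P[...,0]<.63)
q=P[m][:,:2]*1000
c,r=cv2.minEnclosingCircle(q.astype(np.float32));print("cap",c,r,len(q),q.min(0),q.max(0))
print(manip.sense()["width"],delta((.566,.023,.156),.0248))
E
```

```text
time_s: 4.88
eef_pos: [0.566, 0.0221, 0.2474]
tool_rot: [-0.008, 0.708, 0.009, 0.706]
contact_force: [0.4, 0.5, -0.3]
width: 0.0809
cap (568.7927856445312, 23.656875610351562) 29.37347412109375 3949 [539.88108816  -5.58466814] [596.97202345  52.2647784 ]
0.08478171225380644 (array([91.5,  0.4, -0.1]), array([ 0. , -0.1, -0. ]))
```

View pics/w3.png

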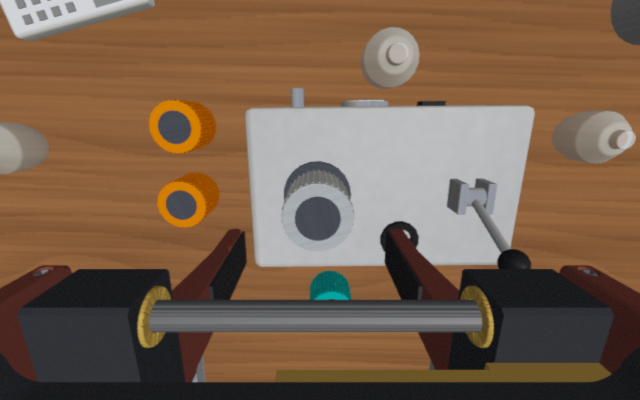

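The cap is at (318,215), midway between the open fingers, with both sides clear. Going down to grip it.

```bash
python3 -m crank '[[50,1,1.5,0,0,0,100],[92,1,1.5,0,0,0,100],[92,1,1.5,0,0,0,100],[92,1,1.5,0,0,0,0],[92,1,1.5,0,0,0,0],[92,1,1.5,0,0,0,0],[92,1,1.5,0,0,0,0],[92,1,1.5,0,0,0,0],[92,1,1.5,0,0,0,0]]'
```

```text
time_s: 6.05
eef_pos: [0.5684, 0.0228, 0.158]
tool_rot: [-0.009, 0.706, 0.009, 0.708]
contact_force: [0.4, 1.2, 6.1]
width: 0.0568
```

```bash
python3 -m crank '[[2,0,0,0,0,0,0],[3,0,0,6,0,0,0],[3,0,0,12,0,0,0],[3,0,0,18,0,0,0],[3,0,0,24,0,0,0],[3,0,0,30,0,0,0]]'; python3 -c "
from h import *
s=manip.sense();print(s['moment'],s['joint_positions'][5])"
```

```text
time_s: 6.8
eef_pos: [0.5681, 0.0242, 0.1535]
tool_rot: [0.176, 0.685, -0.174, 0.685]
contact_force: [1.7, 5.6, -1.0]
width: 0.0567
[ 1.07754484 -0.46600773  0.07655218] -1.0884450669052117
```

It dropped about 4.5 mm and the upward force is gone, so the keyways seem to be over the pins. Pushing in steps.

```bash
python3 -m crank '[[2,0,0,0,0,0,0],[4,0,0,0,0,0,0],[6,0,0,0,0,0,0],[6,0,0,0,0,0,0]]'; python3 -c "
from h import *
s=manip.sense();print(s['moment'],s['joint_positions'][5])"
```

```text
time_s: 7.3
eef_pos: [0.5684, 0.0239, 0.1484]
tool_rot: [0.175, 0.685, -0.173, 0.686]
contact_force: [2.1, 4.4, 3.7]
width: 0.0568
[ 0.98170797 -0.29221864 -0.04404828] -1.092817266174702
```

```bash
python3 -m crank '[[2,1,-0.5,0,0,0,0],[4,1,-0.5,0,0,0,0],[6,1,-0.5,0,0,0,0],[6,1,-0.5,0,0,0,0]]'; python3 -c "
from h import *
s=manip.sense();print(s['moment'],s['joint_positions'][5])
rgb,d,K,M=cam('side');P=cloud(d,K,M)
save('s2',cv2.resize(rgb[120:260,240:400],None,fx=4,fy=4,interpolation=cv2.INTER_CUBIC))"
```

```text
time_s: 7.8
eef_pos: [0.5685, 0.024, 0.1463]
tool_rot: [0.175, 0.684, -0.174, 0.687]
contact_force: [-5.4, 3.6, 19.0]
width: 0.0564
[ 0.28241492  1.12330638 -0.02504051] -1.0903327990860303
```

View pics/s2.png

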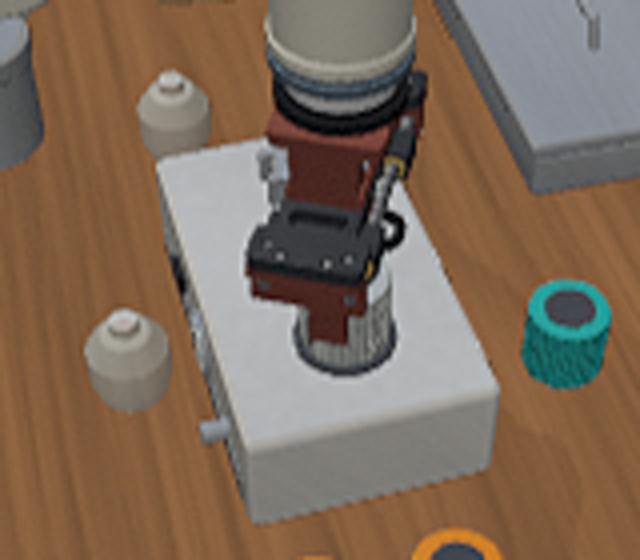

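```bash
python3 - <<'E'
from h import *
s=manip.sense();print("tool x",R.from_quat(s["tool_rot"]).as_matrix()[:,0].round(3),s["contact_force"])
rgb,d,K,M=cam("wrist");P=cloud(d,K,M)
w=(abs(P[...,0]-.568)<.022)&(abs(P[...,1]-.023)<.022)
m=w&(P[...,2]>.15)&(P[...,2]<.17)
h,e=np.histogram(P[m][:,2],20,(.15,.17));print(h,e[h.argmax()])
q=P[m&(abs(P[...,2]-e[h.argmax()])<.003)];n=np.linalg.lstsq(np.c_[q[:,:2]-q[:,:2].mean(0),np.ones(len(q))],q[:,2],rcond=None)[0];print("tilt",n,len(q),q.min(0),q.max(0))
m=(abs(P[...,2]-.1)<.006)&(P[...,0]>.45)&(P[...,0]<.68)&(P[...,1]>-.1)&(P[...,1]<.3);print("housing z",np.median(P[m][:,2]))
save("w4",rgb)
E
```

```text
tool x [ 0.005  0.    -1.   ] [-4.99757282  2.9284196  19.59689046]
[  13    5   10   17   12    8   16    9   14   20   27  299 1610 2011
 1910  257    9    6    4    8] 0.163
tilt [ 0.02110088 -0.0117695   0.16351864] 6114 [0.54600303 0.00100286 0.16006493] [0.58999537 0.04499448 0.16585708]
housing z 0.10055448737084353
```

View pics/w4.png

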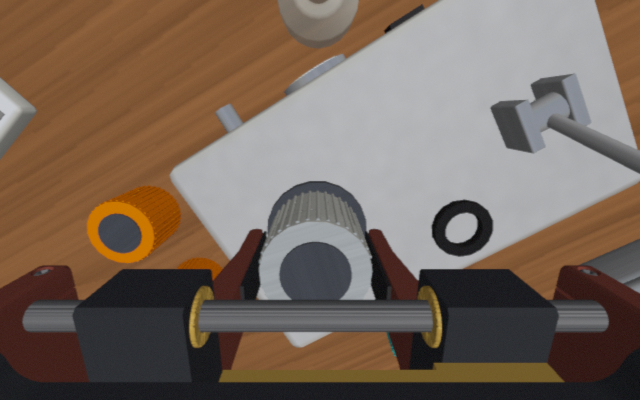

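```bash
python3 -m crank '[[1,0,0,0,0,0,0],[1,0,0,0,0,0,0],[1,0,0,0,0,0,0]]'; python3 -c "
from rig import manip
print(manip.job_done())"
```

```text
time_s: 8.28
eef_pos: [0.5685, 0.0241, 0.1463]
tool_rot: [0.175, 0.683, -0.174, 0.687]
contact_force: [-6.6, 3.1, 23.8]
width: 0.0564
the job is handed in; nothing more can be done
None
```

I handed the job in at 8.3 s with the cap pushed home and still held down by the gripper. No verdict was reported.

- **Vent lever:** I pulled the knob over until the force rose to about 18 N, well above the spring's 4.5 N, so it was at its stop. I then let it back, and the wrist camera showed the knob at its rest position.
- **Cap:** I gripped it and turned it about 30° under light pressure until it dropped. I then pushed it down until it met a hard stop.
- **Last checks:**
  - The hand is about 11.7 mm below where it gripped the cap, and the cap's top came down about 11.5 mm by camera, against 12 mm for fully home. The 0.3–0.5 mm gap is within camera and arm error.
  - The upward force is 23.8 N, and 1 mm of extra push did not lower the hand, which points to a hard stop.
  - The cap's tilt measured about 0.024 rad.
  - A sideways force of about 7 N remains from a small centring offset of the grip.
- **Bystanders:** I touched none of them. The ones visible in the last pictures looked in place, but I did not measure their positions.

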